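Set the casting flasks over their wax trees

ROBOT

A 6-joint arm with a two-finger parallel gripper is mounted at the origin on a cart in front of the work surface, level with it; the furniture and walls round the work are solid. World frame = base frame: x ahead of the robot, y to its left, z up, the work surface at z = 0. Lengths are in m, angles in rad, forces in N, time in s.
With the tool pointing down it reaches from about 0.3 to 0.875 m from the base axis. Payload 6.4 kg.
Tool frame: the origin (TCP) lies between the finger pads; the fingertips stand 19 mm ahead of it and the grasp point (between the pads) is the TCP (ctrl.tips_ahead is the z of the fingertips in the tool frame, in m); z points along the fingers, y is the line along which they close (so a half turn about z gives the same grasp; the last joint's range is limited). The gripper opens to 85 mm and grips with 20 to 120 N. Pads are 22 mm wide; open, the fingers measure 114 mm over their backs; the gripper's body (76 mm by 85 mm) begins 54 mm behind the grasp point. The pads swing forward as they close: fully open they stand 13 mm farther back than shut.
Start: joints at [-1.502, 0.181, 1.607, -0, 1.354, -0.206], TCP at [0.156, -0.553, 0.229] pointing down, gripper open.
Joint ranges: [-2.99, 2.99], [-0.89, 2.07], [0.3, 2.58], [-1.14, 4.28], [0, 2.63], [-3.12, 3.12]. Speed limits (rad/s): [2.57, 2.57, 3.01, 3.14, 3.14, 3.14].

INTERFACE

Orientations are given as a unit quaternion [w, x, y, z].
In Python, from bench import readout, vision, ctrl gives the robot as it stands.
- The arm moves only by the tool play_rows, never from a script. Its arguments are lists of equal length, an entry for each row: "xyz": the shift along the tool's x, y, z in mm, a list of three; "rot": the turn, a rotation vector about the tool's x, y, z in rad, a list of three; "grip": the opening, from 0 (shut) to 1 (fully open). In form: {"xyz": [[x, y, z], ...], "rot": [[rx, ry, rz], ...], "grip": [grip, ...]}. A call has exactly 10 rows; each row is the pose to reach, as a shift and turn from the pose commanded when the call began, along the tool's axes at that moment; what a row does not reach only later rows make up. A row lasts 1/8 s, in which the tool goes at most 62.5 mm and 10.7 degrees, less where a joint would pass 70% of its speed; a pose out of reach is approached as far as the arm can. A call with a gripper value outside its range is refused whole. The fingers move at their own pace and stop on an object; the grip force is fixed at half the most. Time passes only in rows, so rows that repeat a pose let the fingers close, or fill a call up. It gives the time, the measured TCP pose, the force, the opening and the grip force at its end, in the units of the state.
- readout.get_obs(): the state, without advancing time (a new reading comes with each control period).
- vision.camera(name): name is "side" or "top"; returns a dict with "color" (400x640x3 uint8, red, green, blue), "depth" (400x640 float32, m along the optical axis (not along the pixel's ray), 0 where there is no reading), "camera_matrix" (3x3 intrinsics, pixels), "extrinsics" (4x4, takes a point from camera to world coordinates). Camera axes: x right, y down, z forward; pixel columns grow to the right and rows downward; lengths in m; the calibration is good to about 2 mm. A picture is of the moment at which its call begins.
- ctrl.hand_in(): hands the job in; it is judged then, once.
The state is a dict: "time_s": time; "q": joint angles; "dq": joint speeds; "joint_efforts": joint torques, N m; "eef_pos": TCP position; "eef_rot": TCP orientation; "wrist_force": force on the tool from outside, world axes, zero at the start; "torque": the same for the moment, N m; "opening": opening from 0.0 (shut) to 1.0 (fully open); "grasp_force": force on a finger pad.
Only numpy, scipy, OpenCV 4.12 (cv2) and the standard library are available. Lean on these libraries where they do the work, as an engineer would, in place of code of your own. Each camera call takes 0.05 s, during which the arm holds its last target. There are 200 camera calls.

TASK

Get the four wax trees ready for investing: lower each steel casting flask gently over the tree on the sprue base of its own size, so that it stands upright, fully down on the rubber floor inside the lip. One flask is still sunk in the casting well: press the well's lever fully down to raise it, then take it out. Leave all four flasks standing free on their bases.

Things in the scene. Friction and masses are not known exactly. Their poses are not given: they have to be found in the camera images.
- flask_xl_center (a point): centre (half-way up, z along the tube) of the largest casting flask: a steel tube open at both ends, 64 mm outside diameter, 3 mm wall, 58 mm tall; it starts standing upright on the bench
- base_xl_seat (a point): sprue base for the 64 mm flask, loose: black rubber, round, 85 mm across, with a lip (73 mm wide inside at the floor, flared, 7 mm high) and a green wax tree in the middle (51 mm high, within 21 mm of the axis). The point is the centre of the floor inside the lip, 5 mm above the bench, where the flask's rim comes to stand; z up
- flask_l_center (a point): centre (half-way up, z along the tube) of the second largest casting flask: a steel tube open at both ends, 54 mm outside diameter, 3 mm wall, 52 mm tall; it starts standing upright on the bench
- base_l_seat (a point): sprue base for the 54 mm flask, loose: black rubber, round, 75 mm across, with a lip (63 mm wide inside at the floor, flared, 7 mm high) and a green wax tree in the middle (45 mm high, within 16 mm of the axis). The point is the centre of the floor inside the lip, 5 mm above the bench, where the flask's rim comes to stand; z up
- flask_m_center (a point): centre (half-way up, z along the tube) of the third largest casting flask: a steel tube open at both ends, 44 mm outside diameter, 3 mm wall, 46 mm tall; it starts sunk in the casting well (grey round housing, 65 mm across, 72 mm tall, 94 mm foot), rim level with the mouth; the well's lever raises it 23 mm straight up, where it stays until taken
- base_m_seat (a point): sprue base for the 44 mm flask, loose: black rubber, round, 65 mm across, with a lip (53 mm wide inside at the floor, flared, 7 mm high) and a green wax tree in the middle (39 mm high, within 11 mm of the axis). The point is the centre of the floor inside the lip, 5 mm above the bench, where the flask's rim comes to stand; z up
- flask_s_center (a point): centre (half-way up, z along the tube) of the smallest casting flask: a steel tube open at both ends, 34 mm outside diameter, 3 mm wall, 40 mm tall; it starts standing upright on the bench
- base_s_seat (a point): sprue base for the 34 mm flask, loose: black rubber, round, 55 mm across, with a lip (43 mm wide inside at the floor, flared, 7 mm high) and a green wax tree in the middle (33 mm high, within 6 mm of the axis). The point is the centre of the floor inside the lip, 5 mm above the bench, where the flask's rim comes to stand; z up
- lever_knob (a point): centre of the black ball knob (20 mm) on the casting well's lift lever, 111 mm from the well's axis and 59 mm up at rest; the frame's y leads away from the well. Pressed from above with 2 to 5 N, it sinks 38 mm, nearly straight down
- lever (a joint): the lift lever: 0 = at rest with its knob up (flask sunk), 0.55 rad = knob fully down (flask raised 23 mm); it is stiff and stays where it is left

How it is judged:
On the way:
1. the well's lever is pressed fully down and the sunk flask has risen (value of joint lever above 0.48 rad), for 0.2 s.
At the end, for the whole second after the job is handed in: Each of the four flasks stands at rest on the sprue base of its own size: axes within 9 mm, lower rim within 4 mm of the base's floor, flask and base upright within 0.1 rad (horizontal distance between flask_xl_center and base_xl_seat below 0.009 m and z of flask_xl_center in the frame of base_xl_seat between 0.025 and 0.033 m and angle between each of flask_xl_center, base_xl_seat, flask_l_center, base_l_seat, flask_m_center, base_m_seat, flask_s_center, base_s_seat's own z axis and vertical below 0.1 rad and linear speed of each of flask_xl, base_xl, flask_l, base_l, flask_m, base_m, flask_s, base_s below 0.02 m/s and horizontal distance between flask_l_center and base_l_seat below 0.009 m and z of flask_l_center in the frame of base_l_seat between 0.022 and 0.03 m and horizontal distance between flask_m_center and base_m_seat below 0.009 m and z of flask_m_center in the frame of base_m_seat between 0.019 and 0.027 m and horizontal distance between flask_s_center and base_s_seat below 0.009 m and z of flask_s_center in the frame of base_s_seat between 0.016 and 0.024 m); the robot touches nothing.
It fails at once if the largest flask is dropped over its tree instead of lowered (faster than 0.7 m/s as it goes down over the base) (horizontal distance between flask_xl_center and base_xl_seat below 0.02 m and z of flask_xl_center in the frame of base_xl_seat below 0.085 m and linear speed of flask_xl above 0.7 m/s).
It fails at once if the second largest flask is dropped over its tree instead of lowered (faster than 0.7 m/s as it goes down over the base) (horizontal distance between flask_l_center and base_l_seat below 0.02 m and z of flask_l_center in the frame of base_l_seat below 0.085 m and linear speed of flask_l above 0.7 m/s).
It fails at once if the third largest flask is dropped over its tree instead of lowered (faster than 0.7 m/s as it goes down over the base) (horizontal distance between flask_m_center and base_m_seat below 0.02 m and z of flask_m_center in the frame of base_m_seat below 0.085 m and linear speed of flask_m above 0.7 m/s).
It fails at once if the smallest flask is dropped over its tree instead of lowered (faster than 0.7 m/s as it goes down over the base) (horizontal distance between flask_s_center and base_s_seat below 0.02 m and z of flask_s_center in the frame of base_s_seat below 0.085 m and linear speed of flask_s above 0.7 m/s).
It also fails if it takes over 115 s, if anything falls off the work surface, if the arm or the gripper's body presses on something with over 40 N, if the wrist force passes 120 N, or if a joint passes its speed limit or range.

## Working session

There is one attempt and no reset: what is moved stays moved. The work goes in short steps, Python scripts to look and compute and a tool call to move; the robot and the scene stay as the last step left them, time stands still between calls to the robot, and variables do not carry over. Pictures are saved under pics/ and viewed, at most 14 in all, crops included, and the job is handed in when it is done.

Besides the shell and the picture viewer there is one more tool, called after "Request:" in YAML: its name, and indented under it one key for each argument. play_rows: Moves the arm, as the interface text tells. Its arguments: {"type":"object","properties":{"xyz":{"type":"array","items":{"type":"array","items":{"type":"number"}}},"rot":{"type":"array","items":{"type":"array","items":{"type":"number"}}},"grip":{"type":"array","items":{"type":"number"}}},"required":["xyz","rot","grip"]}

```bash
mkdir -p pics; ls; python3 - <<'E'
from bench import readout, vision, ctrl
import cv2,numpy as np
o=readout.get_obs();print(o)
for n in("top","side"):
    c=vision.camera(n);cv2.imwrite(f"pics/{n}0.png",c["color"][:,:,::-1]);np.savez(f"{n}.npz",**c)
    print(n,c["camera_matrix"],c["extrinsics"])
E
```

```text
pics
{'time_s': 0.0, 'q': array([-1.50232005e+00,  1.81549253e-01,  1.60803264e+00, -2.07628713e-06,
        1.35378022e+00, -2.06294751e-01]), 'dq': array([ 0.0012539 , -0.00097951,  0.00158327,  0.0001001 , -0.00149979,
        0.00118862]), 'joint_efforts': array([ 2.99312174e-03, -4.44864571e+01, -3.51342845e+01, -3.96425446e-05,
        8.89864663e-03,  1.42687756e-05]), 'eef_pos': array([ 0.15599255, -0.55285126,  0.22856763]), 'eef_rot': array([-8.82699815e-04,  9.90577027e-01,  1.36953901e-01,  5.99066273e-05]), 'wrist_force': array([ 0.11229326, -0.40108201, -0.48185656]), 'torque': array([-0.02359026,  0.00915864,  0.00618315]), 'grasp_force': 0.0, 'opening': 1.0011966529567493}
top [[404.46762759   0.         314.80817199]
 [  0.         404.46762759 199.48336075]
 [  0.           0.           1.        ]] [[ 1.77535535e-02 -9.87680961e-01  1.55470677e-01  3.51154432e-01]
 [-9.99840175e-01 -1.78650940e-02  6.79889178e-04 -1.34096761e-01]
 [ 2.10598466e-03 -1.55457899e-01 -9.87840274e-01  1.01232207e+00]
 [ 0.00000000e+00  0.00000000e+00  0.00000000e+00  1.00000000e+00]]
side [[450.14557071   0.         321.06172058]
 [  0.         450.14557071 197.04372897]
 [  0.           0.           1.        ]] [[ 0.87709158 -0.25426968  0.40750127 -0.02081997]
 [-0.48030765 -0.45746981  0.74834881 -1.08501147]
 [-0.00386288 -0.85209642 -0.52337059  0.72844245]
 [ 0.          0.          0.          1.        ]]
```

View pics/top0.png

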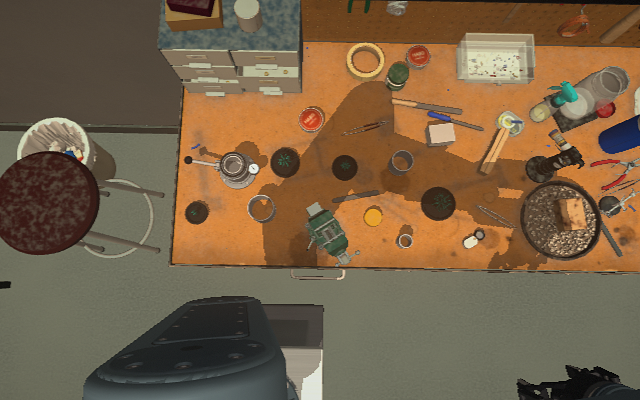

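View pics/side0.png

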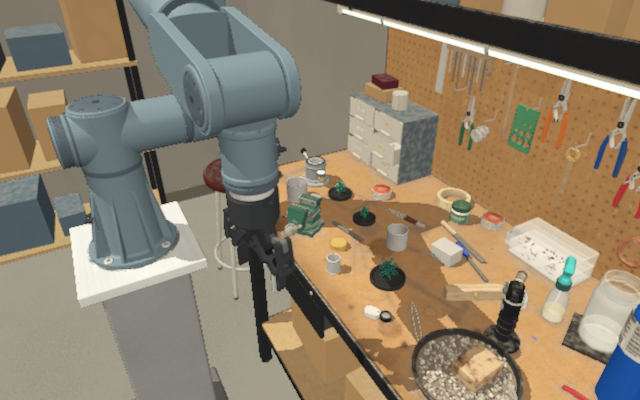

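The top view shows four black bases with green trees at about (438,204), (285,162), (344,168) and (197,212). Flasks stand at (261,208), (402,162) and (405,240). The well is at (235,167) with its knob at (188,160). The side view shows the same layout, partly hidden by the arm.

```bash
cat > h.py <<'E'
import numpy as np,cv2
from scipy.optimize import least_squares
def world(c):
    K=c["camera_matrix"];E=c["extrinsics"];d=c["depth"]
    v,u=np.mgrid[:400,:640]
    P=np.stack([(u-K[0,2])/K[0,0]*d,(v-K[1,2])/K[1,1]*d,d],-1)
    W=P@E[:3,:3].T+E[:3,3];W[d==0]=np.nan
    return W
def ray(c,u,v,z):
    K=c["camera_matrix"];E=c["extrinsics"]
    r=E[:3,:3]@np.array([(u-K[0,2])/K[0,0],(v-K[1,2])/K[1,1],1]);o=E[:3,3]
    return (o+r*(z-o[2])/r[2])[:2]
def circ(p,R):
    f=lambda q:np.hypot(*(p-q).T)-R
    s=least_squares(f,p.mean(0),loss="soft_l1",f_scale=.002);return s.x,np.sqrt(np.mean(f(s.x)**2))
E
python3 - <<'E'
from h import *
T=dict(np.load("top.npz"));S=dict(np.load("side.npz"))
W=world(T);g=T["color"]
print("bench z",[np.round(W[r,c],3) for r,c in[(220,300),(130,260),(150,460),(240,460),(240,200),(140,560)]])
for n,(u,v),R,h in[("xl?",(261,208),.032,.058),("l?",(402,162),.027,.052),("s?",(405,240),.017,.040),("well",(235,167),.0325,.072)]:
    w=W[v-26:v+26,u-26:u+26].reshape(-1,3)
    p=w[np.abs(w[:,2]-h)<.005];print(n,len(p),np.nanmax(w[:,2]),circ(p[:,:2],R-.0015),np.ptp(p[:,:2],axis=0))
hsv=cv2.cvtColor(g,cv2.COLOR_RGB2HSV)
m=((hsv[...,2]<60)).astype(np.uint8)
for n,(u,v) in[("A",(438,204)),("B",(285,162)),("C",(344,168)),("D",(197,212))]:
    s=np.zeros_like(m);s[v-25:v+26,u-25:u+26]=m[v-25:v+26,u-25:u+26]
    s=cv2.morphologyEx(s,cv2.MORPH_CLOSE,np.ones((5,5)))
    c=max(cv2.findContours(s,0,1)[0],key=cv2.contourArea)
    p=np.array([ray(T,a,b,.01) for a,b in c[:,0]])
    (x,y),r=cv2.minEnclosingCircle((p*1000).astype(np.float32))
    print(n,round(x),round(y),"r",r,"area r",np.sqrt(cv2.contourArea((p*1e3).astype(np.float32))/np.pi), p.mean(0)*1e3)
k=m[150:170,180:196];yy,xx=np.nonzero(k);print("knob",xx.mean()+180,yy.mean()+150,ray(T,xx.mean()+180,yy.mean()+150,.059), W[155:166,184:193,2].max())
a=cv2.resize(g[110:260,170:470][:,:,::-1],None,fx=2.66,fy=2.66,interpolation=cv2.INTER_CUBIC);cv2.imwrite("pics/crop.png",a)
E
```

```text
bench z [array([ 0.457, -0.097,  0.001]), array([ 0.691,  0.013, -0.001]), array([ 0.647, -0.507, -0.002]), array([ 0.415, -0.498, -0.   ]), array([0.403, 0.15 , 0.003]), array([ 0.635, -0.683,  0.135])]
xl? 129 0.06334059658883073 (array([ 0.48020431, -0.00322667]), np.float64(0.0010767098036567671)) [0.06332497 0.0623159 ]
l? 110 0.057943488885183636 (array([ 0.60293924, -0.34408314]), np.float64(0.0011018571253923063)) [0.05339297 0.05408271]
s? 61 0.04487094447658346 (array([ 0.40848717, -0.3512178 ]), np.float64(0.0009487059302690544)) [0.03157254 0.03346204]
well 347 0.07787687589626191 (array([0.58003733, 0.06432874]), np.float64(0.006312283933488153)) [0.06161127 0.06473684]
A 506 -442 r 42.111629486083984 area r 34.14549224284692 [ 497.43755714 -438.93205542]
B 603 -60 r 35.730621337890625 area r 19.77336429047548 [598.08694786 -63.49083902]
C 593 -206 r 32.68647384643555 area r 30.807031009978157 [ 593.05285723 -206.90703488]
D 460 174 r 19.00728416442871 area r 5.7194353239853815 [457.27105592 177.62479318]
knob 188.15384615384616 159.56410256410257 [0.59350349 0.17500356] 0.07110585424847327
```

View pics/crop.png

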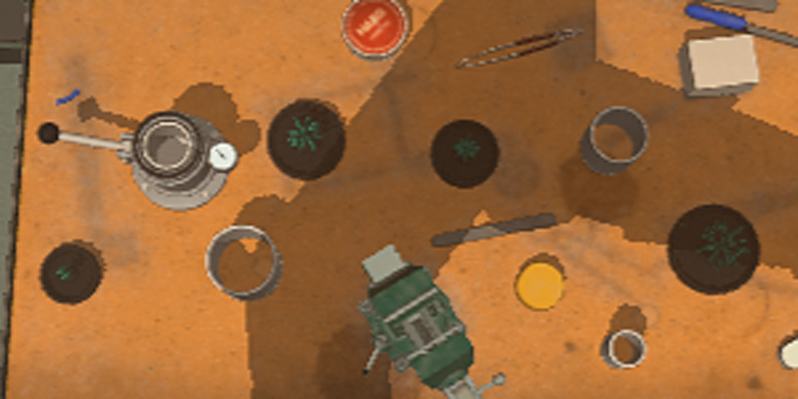

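Cropped view: bases XL (438,204), L (285,162), M (344,168) and S (197,212) are clear. The knob is at (188,160) and the green vise is at (326,235).

```bash
python3 - <<'E'
from h import *
T=dict(np.load("top.npz"));S=dict(np.load("side.npz"))
g=T["color"].astype(int)
m=(((g[...,0]-g[...,2])<35)&(g.max(-1)<110)).astype(np.uint8)
W=world(T);WS=world(S)
for n,(u,v),R in[("XL",(438,204),.0425),("L",(285,162),.0375),("M",(344,168),.0325),("S",(197,212),.0275)]:
    print(n,g[v+11,u-6],g[v+22,u])
    s=np.zeros_like(m);s[v-21:v+22,u-21:u+22]=m[v-21:v+22,u-21:u+22]
    s=cv2.morphologyEx(s,cv2.MORPH_CLOSE,np.ones((5,5)))
    c=cv2.convexHull(max(cv2.findContours(s,0,1)[0],key=cv2.contourArea))
    p=np.array([ray(T,a,b,.01) for a,b in c[:,0]])
    print(n,circ(p,R-.0012),np.ptp(p,axis=0))
# tall things map near side view cross-check of flasks
for n,(x,y),R,h in[("L",(.603,-.344),.0255,.052),("S",(.4085,-.351),.0155,.04),("XL",(.480,-.003),.0305,.058)]:
    w=WS.reshape(-1,3);k=(np.hypot(w[:,0]-x,w[:,1]-y)<.05)&(np.abs(w[:,2]-h)<.004);p=w[k]
    print("side",n,len(p),circ(p[:,:2],R) if len(p)>5 else "",np.nanmax(w[np.hypot(w[:,0]-x,w[:,1]-y)<.04,2],initial=0))
E
```

```text
XL [65 46 30] [210 130  56]
XL (array([ 0.50517468, -0.44221621]), np.float64(0.0006492667191540774)) [0.08151619 0.08082668]
L [57 38 24] [132  85  48]
L (array([ 0.60311099, -0.05542946]), np.float64(0.0006948805469190049)) [0.07096653 0.07151837]
M [115  75  40] [130  85  44]
M (array([ 0.59299748, -0.20685079]), np.float64(0.0009274226754471821)) [0.06529892 0.06098275]
S [121  82  49] [211 135  69]
S (array([0.47001833, 0.16207761]), np.float64(0.0007680301152924956)) [0.05297864 0.05315713]
side L 67 (array([ 0.60298737, -0.3514557 ]), np.float64(0.0015447447686055907)) 0.05293258276395063
side S 46 (array([ 0.40885454, -0.35716141]), np.float64(0.0014865809266617067)) 0.04071774700356534
side XL 51 (array([ 0.48156209, -0.00965623]), np.float64(0.0019144729566267945)) 0.05903930306364713
```

Request:
play_rows:
  xyz:
    - [30,-12,0]
    - [75,-31,0]
    - [120,-50,0]
    - [165,-69,0]
    - [210,-88,0]
    - [250,-105,0]
    - [280,-117,0]
    - [297.7,-124.6,30]
    - [297.7,-124.6,60]
    - [297.7,-124.6,60]
  rot:
    - [0,0,0.05]
    - [0,0,0.12]
    - [0,0,0.2]
    - [0,0,0.275]
    - [0,0,0.275]
    - [0,0,0.275]
    - [0,0,0.275]
    - [0,0,0.275]
    - [0,0,0.275]
    - [0,0,0.275]
  grip: [1,1,1,1,1,1,1,1,1,1]

```text
time_s: 1.35
eef_pos: [0.4076, -0.3507, 0.1668]
eef_rot: [-0.002, 1.0, 0.0, -0.002]
wrist_force: [0.5, -0.1, 0.9]
opening: 0.999
grasp_force: 0.0
```

```bash
python3 - <<'E'
from bench import readout, vision, ctrl
from h import *
print(ctrl.tips_ahead, readout.get_obs())
S=vision.camera("side");T=vision.camera("top")
a=np.hstack([cv2.resize(S["color"][180:330,250:400],(400,400)),cv2.resize(T["color"][165:315,330:480],(400,400))])
cv2.imwrite("pics/s1.png",a[:,:,::-1])
E
```

```text
0.019 {'time_s': 1.35, 'q': array([-9.31349927e-01,  1.68100927e-01,  1.75539878e+00, -5.77699944e-05,
        1.22428376e+00,  6.39082800e-01]), 'dq': array([-0.01158595, -0.0360749 , -0.05295569, -0.00060273,  0.02424911,
       -0.00014633]), 'joint_efforts': array([ 2.73058377e-01, -4.08106148e+01, -3.23338258e+01,  1.72585447e-02,
       -3.37140709e-01,  6.70152192e-03]), 'eef_pos': array([ 0.40758176, -0.35068499,  0.16676575]), 'eef_rot': array([-2.46797734e-03,  9.99995190e-01,  1.91692657e-04, -1.86851270e-03]), 'wrist_force': array([ 0.49387477, -0.08924589,  0.90788025]), 'torque': array([-0.01877177, -0.01801885, -0.04756182]), 'grasp_force': 0.0, 'opening': 0.9985302717304682}
```

View pics/s1.png

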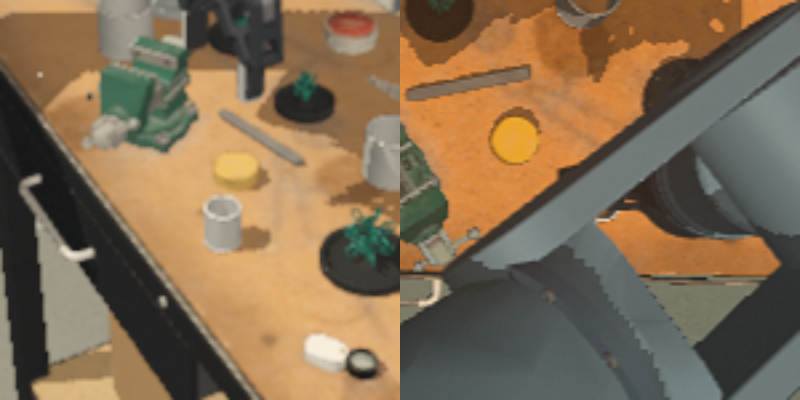

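The flask, vise and tin are clear in the side view, and the fingers hang above the bench behind the flask. I'll descend over the small flask.

Request:
play_rows:
  xyz:
    - [0,0,30]
    - [0,0,60]
    - [0,0,90]
    - [0,0,115]
    - [0,0,128]
    - [0,0,133]
    - [0,0,133]
    - [0,0,133]
    - [0,0,133]
    - [0,0,133]
  rot:
    - [0,0,0]
    - [0,0,0]
    - [0,0,0]
    - [0,0,0]
    - [0,0,0]
    - [0,0,0]
    - [0,0,0]
    - [0,0,0]
    - [0,0,0]
    - [0,0,0]
  grip: [1,1,1,1,1,1,1,0.6,0.3,0.1]

```text
time_s: 2.7
eef_pos: [0.409, -0.3531, 0.037]
eef_rot: [0.0, 1.0, -0.0, 0.0]
wrist_force: [-0.2, -1.3, 8.8]
opening: 0.377
grasp_force: 4.7
```

Request:
play_rows:
  xyz:
    - [0,0,0]
    - [0,0,0]
    - [0,0,0]
    - [0,0,0]
    - [0,0,0]
    - [0,0,-5]
    - [0,0,-15]
    - [0,0,-30]
    - [0,0,-45]
    - [0,0,-45]
  rot:
    - [0,0,0]
    - [0,0,0]
    - [0,0,0]
    - [0,0,0]
    - [0,0,0]
    - [0,0,0]
    - [0,0,0]
    - [0,0,0]
    - [0,0,0]
    - [0,0,0]
  grip: [0,0,0,0,0,0,0,0,0,0]

```text
time_s: 3.95
eef_pos: [0.4097, -0.3539, 0.0836]
eef_rot: [0.002, 1.0, -0.0, 0.001]
wrist_force: [-0.5, 0.4, 0.6]
opening: -0.002
grasp_force: 0.0
```

```bash
python3 - <<'E'
from bench import readout, vision, ctrl
from h import *
o=readout.get_obs();print(o["eef_pos"],o["eef_rot"],o["opening"],o["grasp_force"],o["wrist_force"])
S=vision.camera("side")
cv2.imwrite("pics/s2.png",cv2.resize(S["color"][180:300,260:420],(640,480))[:,:,::-1])
E
```

```text
[ 0.40973369 -0.35392059  0.08364413] [ 1.58294136e-03  9.99998018e-01 -6.82829348e-05  1.20604032e-03] -0.0023697522988874427 0.0 [-0.54889915  0.44521521  0.6175726 ]
```

View pics/s2.png

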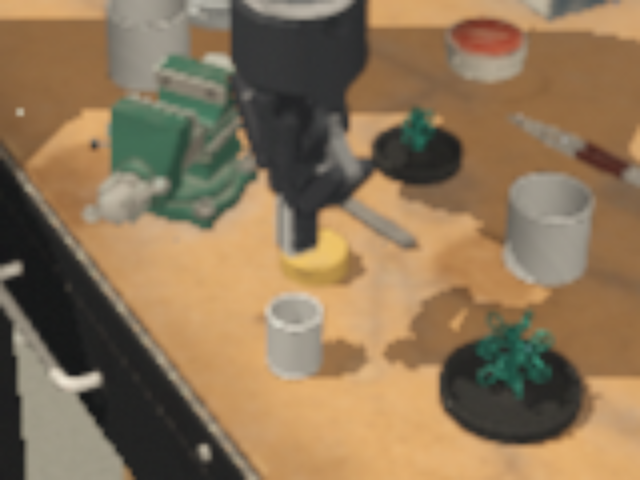

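The flask still stands at side pixel (334,264). The shut fingertips are at about (335,241), so the grasp missed. I'll compare the projection of the TCP with what the camera sees.

```bash
python3 - <<'E'
from bench import readout, vision
from h import *
S=vision.camera("side");T=vision.camera("top")
np.savez("side1.npz",**S);np.savez("top1.npz",**T)
def proj(c,p):
    E=c["extrinsics"];q=E[:3,:3].T@(np.array(p)-E[:3,3]);q=c["camera_matrix"]@q;return (q[:2]/q[2]).round(1)
for p in[(.4097,-.3539,.0646),(.4087,-.352,.04),(.4087,-.352,0),(.603,-.345,.052),(.603,-.345,0),(.505,-.442,.005)]:print(p,"side",proj(S,p),"top",proj(T,p))
W=world(S);
# flask S in side: rim rays
for (u,v) in [(333.5,257),(334,258)]: print(ray(S,u,v,.04))
w=W[245:280,320:350].reshape(-1,3);k=w[:,2]>.01;print(w[k].mean(0),w[k].min(0),w[k].max(0))
print(W[225:246,326:345:3,2].round(3)[::4], W[240,335],W[238,333])
W=world(T);w=W.reshape(-1,3);k=(np.hypot(w[:,0]-.4087,w[:,1]+.352)<.05)&(w[:,2]>.02);print("top",k.sum())
E
```

```text
(0.4097, -0.3539, 0.0646) side [333.3 248.3] top [408.4 239.5]
(0.4087, -0.352, 0.04) side [332.4 256. ] top [405.3 240.5]
(0.4087, -0.352, 0) side [332.3 268.8] top [401.7 241.4]
(0.603, -0.345, 0.052) side [396.3 227.7] top [402.2 160.3]
(0.603, -0.345, 0) side [394.7 243.8] top [397.8 165.4]
(0.505, -0.442, 0.005) side [386.1 276.1] top [437.3 203.5]
[ 0.40920058 -0.35639042]
[ 0.4083647  -0.36022421]
[ 0.41655562 -0.3487737   0.0250313 ] [ 0.39085731 -0.37620736  0.01022533] [ 0.4792228  -0.28036769  0.04148291]
[[-0.001  0.136  0.147  0.143  0.134  0.168  0.173]
 [-0.003  0.118  0.133  0.141  0.151  0.157  0.154]
 [-0.002  0.112  0.12   0.131  0.139 -0.002 -0.002]
 [ 0.001  0.101  0.106  0.11   0.106 -0.001 -0.004]
 [-0.003  0.088  0.095  0.099  0.096  0.012  0.019]
 [-0.002 -0.002  0.014  0.016  0.016  0.014  0.017]] [ 0.40544368 -0.36851719  0.10025325] [ 0.40246223 -0.36437212  0.10436145]
top 4165
```

```bash
python3 - <<'E'
from h import *
for n in("side1","top1"):
    S=dict(np.load(n+".npz"));W=world(S);w=W.reshape(-1,3)
    k=(np.hypot(w[:,0]-.4097,w[:,1]+.3539)<.06)&(w[:,2]>.05)&(w[:,2]<.25)
    p=w[k];print(n,k.sum(),p[np.argsort(p[:,2])[:12]].round(3))
S=dict(np.load("side1.npz"))
W=world(S);print((W[234:252,326:346:2,2]*1e3).round(0).astype(int))
E
```

```text
side1 1350 [[ 0.414 -0.358  0.081]
 [ 0.408 -0.359  0.082]
 [ 0.41  -0.362  0.083]
 [ 0.415 -0.362  0.084]
 [ 0.405 -0.361  0.084]
 [ 0.401 -0.362  0.086]
 [ 0.4   -0.351  0.088]
 [ 0.404 -0.363  0.088]
 [ 0.401 -0.363  0.089]
 [ 0.399 -0.357  0.09 ]
 [ 0.407 -0.366  0.09 ]
 [ 0.403 -0.36   0.09 ]]
top1 114 [[ 0.398 -0.344  0.092]
 [ 0.4   -0.344  0.093]
 [ 0.402 -0.341  0.098]
 [ 0.397 -0.329  0.138]
 [ 0.399 -0.328  0.142]
 [ 0.397 -0.326  0.144]
 [ 0.399 -0.326  0.145]
 [ 0.399 -0.323  0.147]
 [ 0.397 -0.323  0.148]
 [ 0.399 -0.32   0.15 ]
 [ 0.398 -0.317  0.155]
 [ 0.399 -0.311  0.191]]
[[ -2  -3 112 114 117 131 115  -1  -2  -4]
 [  0  -1 109 110 116 112 111  -5   0  -2]
 [ -1  -1 105 109 113 111 109  -1  -1   0]
 [  1  -3 103 106 107 108 106  -3  -3  -4]
 [ -2  -1 101 103 107 105 106  13  13  -1]
 [ -3  -4  97 101 103 101 100  17  14  15]
 [  1   1  93  96 102  95  97  15  15  18]
 [ -3  -3  91  95  98  93  96  16  13  19]
 [ -3  -3  90  90  95  94  91  16  17  14]
 [ -2   0  -3  89  91  81  15  15  15  15]
 [ -1  -2  -2  86  82  16  14  15  15  15]
 [ -2  -1  -2  14  16  14  16  14  15  17]
 [ -1  -4  -1  12  11  17  17  18  14  15]
 [ -1  -2  -2  10  10  13  16  12  14  12]
 [ -2  -1  -3   4   8  12  11  11  10   8]
 [ -2  -2  -2   1   5   5   8   7   6   7]
 [  0   0  -1  -1   0   5   8   3   4   0]
 [  0  -1  -2  -4  -4   0   3   0   4  -3]]
```

Both cameras' depth puts the shut fingertips at z ≈ 0.083 with the TCP at 0.0836. The tips are therefore about level with the reported TCP, not 19 mm ahead, and the pads only caught the rim. I'll redo the grasp lower.

Request:
play_rows:
  xyz:
    - [0,0,0]
    - [0,0,0]
    - [0,0,0]
    - [0,0,0]
    - [0,0,0]
    - [0,0,15]
    - [0,0,30]
    - [0,0,45]
    - [0,0,55]
    - [0,0,60]
  rot:
    - [0,0,0]
    - [0,0,0]
    - [0,0,0]
    - [0,0,0]
    - [0,0,0]
    - [0,0,0]
    - [0,0,0]
    - [0,0,0]
    - [0,0,0]
    - [0,0,0]
  grip: [1,1,1,1,1,1,1,1,1,1]

```text
time_s: 5.35
eef_pos: [0.4084, -0.3523, 0.0204]
eef_rot: [-0.001, 1.0, -0.0, -0.0]
wrist_force: [0.5, -0.2, -0.5]
opening: 0.999
grasp_force: 0.0
```

Request:
play_rows:
  xyz:
    - [0,0,0]
    - [0,0,0]
    - [0,0,0]
    - [0,0,0]
    - [0,0,0]
    - [0,0,0]
    - [0,0,0]
    - [0,0,0]
    - [0,0,0]
    - [0,0,0]
  rot:
    - [0,0,0]
    - [0,0,0]
    - [0,0,0]
    - [0,0,0]
    - [0,0,0]
    - [0,0,0]
    - [0,0,0]
    - [0,0,0]
    - [0,0,0]
    - [0,0,0]
  grip: [1,0.7,0.3,0,0,0,0,0,0,0]

```text
time_s: 6.6
eef_pos: [0.409, -0.353, 0.0224]
eef_rot: [0.0, 1.0, 0.0, 0.0]
wrist_force: [0.2, 1.5, 5.4]
opening: 0.376
grasp_force: 58.9
```

Request:
play_rows:
  xyz:
    - [0,0,-20]
    - [0,0,-60]
    - [0,0,-100]
    - [5,-40,-130]
    - [10,-95,-130]
    - [17,-150,-130]
    - [24,-205,-130]
    - [31,-260,-130]
    - [38,-315,-130]
    - [45,-370,-130]
  rot:
    - [0,0,0]
    - [0,0,0]
    - [0,0,0]
    - [0,0,0]
    - [0,0,0]
    - [0,0,0]
    - [0,0,0]
    - [0,0,0]
    - [0,0,0]
    - [0,0,0]
  grip: [0,0,0,0,0,0,0,0,0,0]

```text
time_s: 7.85
eef_pos: [0.4539, 0.019, 0.1518]
eef_rot: [0.0, 1.0, -0.0, 0.0]
wrist_force: [1.2, 0.6, -0.4]
opening: 0.377
grasp_force: 59.7
```

Request:
play_rows:
  xyz:
    - [7,-50,0]
    - [11,-90,0]
    - [14,-120,0]
    - [16,-138,0]
    - [16,-145,10]
    - [16,-145,30]
    - [16,-145,50]
    - [16,-145,60]
    - [16,-145,60]
    - [16,-145,60]
  rot:
    - [0,0,0]
    - [0,0,0]
    - [0,0,0]
    - [0,0,0]
    - [0,0,0]
    - [0,0,0]
    - [0,0,0]
    - [0,0,0]
    - [0,0,0]
    - [0,0,0]
  grip: [0,0,0,0,0,0,0,0,0,0]

```text
time_s: 9.1
eef_pos: [0.4704, 0.162, 0.0921]
eef_rot: [-0.0, 1.0, -0.0, 0.001]
wrist_force: [0.1, 0.1, -0.6]
opening: 0.374
grasp_force: 59.7
```

```bash
python3 - <<'E'
from bench import readout, vision, ctrl
from h import *
o=readout.get_obs();print(o["eef_pos"],o["eef_rot"],o["opening"],o["grasp_force"],o["wrist_force"])
S=vision.camera("side");T=vision.camera("top")
W=world(T);w=W.reshape(-1,3)
a=np.hstack([cv2.resize(S["color"][100:220,230:390],(400,300)),cv2.resize(T["color"][140:260,120:280],(400,300))])
cv2.imwrite("pics/s3.png",a[:,:,::-1])
E
```

```text
[0.47044962 0.16202893 0.0920903 ] [-1.81194166e-05  9.99999820e-01 -3.20857256e-04  5.06990334e-04] 0.37389098017038824 59.68697100877762 [ 0.08318031  0.05853944 -0.55598534]
```

View pics/s3.png

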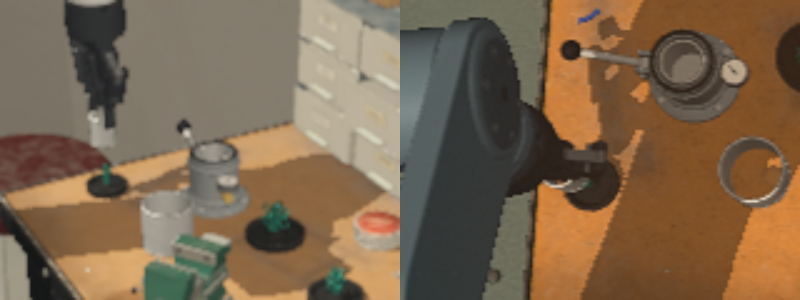

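The small flask is held upright above base S in both views. I'll check its alignment by projection before lowering.

```bash
python3 - <<'E'
from bench import vision
from h import *
S=vision.camera("side");np.savez("side2.npz",**S)
def proj(c,p):
    E=c["extrinsics"];q=E[:3,:3].T@(np.array(p)-E[:3,3]);q=c["camera_matrix"]@q;return (q[:2]/q[2]).round(1)
for z in(.11,.07,.012,.005):print(z,proj(S,(.4704,.162,z)))
g=S["color"].astype(int)
def run(m,name):
    n,l,st,ce=cv2.connectedComponentsWithStats(m.astype(np.uint8));i=1+np.argmax(st[1:,4]);print(name,st[i],ce[i])
b=np.zeros(g.shape[:2],bool);b[165:185,255:290]=1;run(b&(g.max(-1)<80),"base")
b[:]=0;b[138:165,255:290]=1;run(b&(g.min(-1)>150),"flask")
E
```

```text
0.11 [269.9 145. ]
0.07 [270.6 156.1]
0.012 [271.7 171.7]
0.005 [271.8 173.5]
base [265 170  16   9 113] [272.53097345 174.18584071]
flask [265 146   5  12  24] [267.20833333 150.79166667]
```

Request:
play_rows:
  xyz:
    - [0,0,10]
    - [0,0,22]
    - [0,0,34]
    - [0,0,46]
    - [0,0,55]
    - [0,0,61]
    - [0,0,64]
    - [0,0,64.5]
    - [0,0,64.5]
    - [0,0,64.5]
  rot:
    - [0,0,0]
    - [0,0,0]
    - [0,0,0]
    - [0,0,0]
    - [0,0,0]
    - [0,0,0]
    - [0,0,0]
    - [0,0,0]
    - [0,0,0]
    - [0,0,0]
  grip: [0,0,0,0,0,0,0,0,0,0]

```text
time_s: 10.5
eef_pos: [0.4699, 0.1622, 0.0274]
eef_rot: [0.0, 1.0, -0.0, 0.0]
wrist_force: [-2.8, -0.6, 6.3]
opening: 0.376
grasp_force: 60.2
```

Request:
play_rows:
  xyz:
    - [0,0,0]
    - [0,0,0]
    - [0,0,0]
    - [0,0,0]
    - [0,0,-10]
    - [0,0,-35]
    - [0,0,-70]
    - [0,0,-100]
    - [60,-6,-110]
    - [123.5,-13.5,-110]
  rot:
    - [0,0,0]
    - [0,0,0]
    - [0,0,0]
    - [0,0,0]
    - [0,0,0]
    - [0,0,0]
    - [0,0,0]
    - [0,0,0]
    - [0,0,0]
    - [0,0,0]
  grip: [0.5,0.7,0.8,0.8,0.8,0.8,0.8,0.6,0.3,0]

```text
time_s: 11.75
eef_pos: [0.5944, 0.176, 0.1402]
eef_rot: [-0.0, 1.0, -0.0, 0.002]
wrist_force: [0.6, -0.0, 0.6]
opening: 0.184
grasp_force: 0.0
```

Request:
play_rows:
  xyz:
    - [0,0,0]
    - [0,0,0]
    - [0,0,0]
    - [0,0,0]
    - [0,0,20]
    - [0,0,40]
    - [0,0,50]
    - [0,0,55]
    - [0,0,60]
    - [0,0,60]
  rot:
    - [0,0,0]
    - [0,0,0]
    - [0,0,0]
    - [0,0,0]
    - [0,0,0]
    - [0,0,0]
    - [0,0,0]
    - [0,0,0]
    - [0,0,0]
    - [0,0,0]
  grip: [0,0,0,0,0,0,0,0,0,0]

```text
time_s: 13.0
eef_pos: [0.592, 0.1756, 0.0769]
eef_rot: [-0.0, 1.0, -0.0, -0.0]
wrist_force: [0.5, -0.1, -0.4]
opening: 0.001
grasp_force: 0.0
```

```bash
python3 - <<'E'
from bench import readout, vision, ctrl
from h import *
o=readout.get_obs();print(o["eef_pos"],o["opening"],o["wrist_force"])
S=vision.camera("side");T=vision.camera("top")
a=np.hstack([cv2.resize(S["color"][120:210,240:360],(400,300),interpolation=2),cv2.resize(T["color"][140:260,120:280],(400,300))])
cv2.imwrite("pics/s4.png",a[:,:,::-1])
E
```

```text
[0.59195282 0.1755557  0.07685374] 0.0014050599191529902 [ 0.50398675 -0.12234313 -0.39279844]
```

View pics/s4.png

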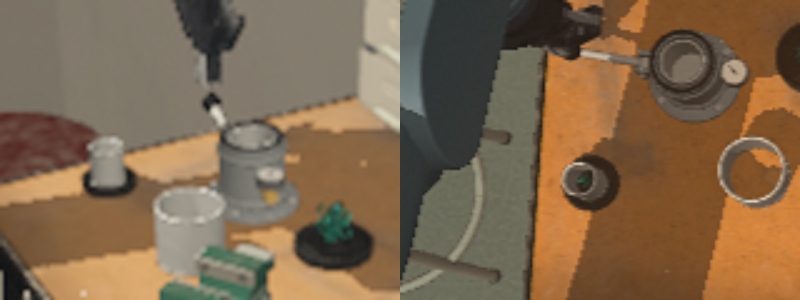

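Flask S stands in its base, and the shut tips are right above the lever knob. Next I press it.

Request:
play_rows:
  xyz:
    - [0,0,5]
    - [0,0,10]
    - [0,0,16]
    - [0,0,22]
    - [0,0,28]
    - [0,0,33]
    - [0,0,38]
    - [0,0,41]
    - [0,0,43]
    - [0,0,44]
  rot:
    - [0,0,0]
    - [0,0,0]
    - [0,0,0]
    - [0,0,0]
    - [0,0,0]
    - [0,0,0]
    - [0,0,0]
    - [0,0,0]
    - [0,0,0]
    - [0,0,0]
  grip: [0,0,0,0,0,0,0,0,0,0]

```text
time_s: 14.35
eef_pos: [0.5918, 0.1753, 0.0328]
eef_rot: [0.0, 1.0, -0.0, -0.0]
wrist_force: [0.7, -0.7, 1.0]
opening: 0.001
grasp_force: 1.1
```

Request:
play_rows:
  xyz:
    - [0,0,1]
    - [0,0,2]
    - [0,0,3]
    - [0,0,4]
    - [0,0,4]
    - [0,0,4]
    - [0,0,4]
    - [0,0,4]
    - [0,0,4]
    - [0,0,4]
  rot:
    - [0,0,0]
    - [0,0,0]
    - [0,0,0]
    - [0,0,0]
    - [0,0,0]
    - [0,0,0]
    - [0,0,0]
    - [0,0,0]
    - [0,0,0]
    - [0,0,0]
  grip: [0,0,0,0,0,0,0,0,0,0]

```text
time_s: 15.6
eef_pos: [0.5919, 0.1755, 0.029]
eef_rot: [0.0, 1.0, -0.0, -0.0]
wrist_force: [0.2, -1.9, 3.4]
opening: -0.001
grasp_force: 1.4
```

```bash
python3 - <<'E'
from bench import readout, vision, ctrl
from h import *
o=readout.get_obs();print(o["eef_pos"],o["opening"],o["wrist_force"])
S=vision.camera("side");T=vision.camera("top")
a=np.hstack([cv2.resize(S["color"][120:210,240:360],(400,300),interpolation=2),cv2.resize(T["color"][130:220,170:290],(400,300))])
cv2.imwrite("pics/s5.png",a[:,:,::-1])
W=world(T);w=W[145:185,215:256].reshape(-1,3)
for lo,hi in((.068,.082),(.087,.106)):
    p=w[(w[:,2]>lo)&(w[:,2]<hi)];print(lo,len(p),p.mean(0) if len(p) else "",circ(p[:,:2],.0205) if len(p)>9 else "",np.ptp(p,axis=0) if len(p) else "")
E
```

```text
[0.59192413 0.17552452 0.02896898] -0.0008897412287075874 [ 0.20538577 -1.90190312  3.36930979]
0.068 265 [0.57616399 0.06198929 0.07361207] (array([0.57791185, 0.06302575]), np.float64(0.0073445547115300455)) [0.06243234 0.06323842 0.01340282]
0.087 107 [0.5814834  0.06608358 0.09426829] (array([0.58021872, 0.06478707]), np.float64(0.0010770412499021883)) [0.04384776 0.04321937 0.0129394 ]
```

View pics/s5.png

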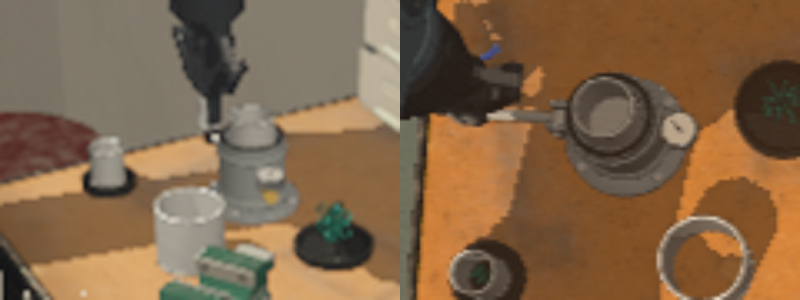

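The flask is visibly raised out of the well, with its rim at z ≈ 0.095. I'll press a touch more, then rise, turn 90° and go above it.

Request:
play_rows:
  xyz:
    - [0,0,1]
    - [0,0,2]
    - [0,0,3]
    - [0,0,3]
    - [0,0,3]
    - [0,0,3]
    - [0,0,3]
    - [0,0,3]
    - [0,0,3]
    - [0,0,3]
  rot:
    - [0,0,0]
    - [0,0,0]
    - [0,0,0]
    - [0,0,0]
    - [0,0,0]
    - [0,0,0]
    - [0,0,0]
    - [0,0,0]
    - [0,0,0]
    - [0,0,0]
  grip: [0,0,0,0,0,0,0,0,0,0]

```text
time_s: 16.95
eef_pos: [0.5922, 0.1755, 0.0282]
eef_rot: [0.0, 1.0, 0.0, 0.0]
wrist_force: [-6.2, -4.2, 19.3]
opening: -0.003
grasp_force: 9.4
```

Request:
play_rows:
  xyz:
    - [0,0,-20]
    - [0,0,-60]
    - [0,0,-100]
    - [0,0,-140]
    - [-2,20,-140]
    - [-4,40,-140]
    - [-6,60,-140]
    - [-8,80,-140]
    - [-11,109.5,-140]
    - [-11,109.5,-140]
  rot:
    - [0,0,0]
    - [0,0,0]
    - [0,0,-0.15]
    - [0,0,-0.33]
    - [0,0,-0.51]
    - [0,0,-0.69]
    - [0,0,-0.87]
    - [0,0,-1.05]
    - [0,0,-1.23]
    - [0,0,-1.4]
  grip: [0,0,0,0.5,1,1,1,1,1,1]

```text
time_s: 18.2
eef_pos: [0.5809, 0.0647, 0.1662]
eef_rot: [-0.0, 0.764, 0.646, 0.0]
wrist_force: [-0.1, 0.3, -0.4]
opening: 1.004
grasp_force: 0.0
```

Request:
play_rows:
  xyz:
    - [0,0,0]
    - [0,0,15]
    - [0,0,35]
    - [0,0,55]
    - [0,0,72]
    - [0,0,84]
    - [0,0,89]
    - [0,0,89]
    - [0,0,89]
    - [0,0,89]
  rot:
    - [0,0,-0.1]
    - [0,0,-0.171]
    - [0,0,-0.171]
    - [0,0,-0.171]
    - [0,0,-0.171]
    - [0,0,-0.171]
    - [0,0,-0.171]
    - [0,0,-0.171]
    - [0,0,-0.171]
    - [0,0,-0.171]
  grip: [1,1,1,1,1,1,1,1,0.8,0.5]

```text
time_s: 19.45
eef_pos: [0.5814, 0.066, 0.0777]
eef_rot: [0.0, 0.707, 0.707, 0.0]
wrist_force: [-0.5, 0.9, -0.2]
opening: 0.606
grasp_force: 0.0
```

Request:
play_rows:
  xyz:
    - [0,0,0]
    - [0,0,0]
    - [0,0,0]
    - [0,0,0]
    - [0,0,0]
    - [0,0,0]
    - [0,0,0]
    - [0,0,-3]
    - [0,0,-8]
    - [0,0,-15]
  rot:
    - [0,0,0]
    - [0,0,0]
    - [0,0,0]
    - [0,0,0]
    - [0,0,0]
    - [0,0,0]
    - [0,0,0]
    - [0,0,0]
    - [0,0,0]
    - [0,0,0]
  grip: [0.3,0,0,0,0,0,0,0,0,0]

```text
time_s: 20.7
eef_pos: [0.5803, 0.0661, 0.0919]
eef_rot: [-0.001, 0.707, 0.707, -0.0]
wrist_force: [-0.1, -0.7, -0.8]
opening: 0.48
grasp_force: 60.9
```

Request:
play_rows:
  xyz:
    - [0,0,-20]
    - [0,0,-45]
    - [0,0,-75]
    - [-30,1,-95]
    - [-80,4,-95]
    - [-130,6,-95]
    - [-180,8,-95]
    - [-230,10,-95]
    - [-262,12,-95]
    - [-273,12,-95]
  rot:
    - [0,0,0]
    - [0,0,0]
    - [0,0,0]
    - [0,0,0]
    - [0,0,0]
    - [0,0,0]
    - [0,0,0]
    - [0,0,0]
    - [0,0,0]
    - [0,0,0]
  grip: [0,0,0,0,0,0,0,0,0,0]

```text
time_s: 21.95
eef_pos: [0.5929, -0.209, 0.1883]
eef_rot: [0.001, 0.708, 0.706, 0.0]
wrist_force: [-0.6, -0.4, -1.6]
opening: 0.481
grasp_force: 61.2
```

Request:
play_rows:
  xyz:
    - [0,0,5]
    - [0,0,20]
    - [0,0,40]
    - [0,0,60]
    - [0,0,75]
    - [0,0,80]
    - [0,0,80]
    - [0,0,80]
    - [0,0,80]
    - [0,0,80]
  rot:
    - [0,0,0]
    - [0,0,0]
    - [0,0,0]
    - [0,0,0]
    - [0,0,0]
    - [0,0,0]
    - [0,0,0]
    - [0,0,0]
    - [0,0,0]
    - [0,0,0]
  grip: [0,0,0,0,0,0,0,0,0,0]

```text
time_s: 23.2
eef_pos: [0.5932, -0.2071, 0.1075]
eef_rot: [0.0, 0.707, 0.707, 0.0]
wrist_force: [-0.3, -0.1, 0.0]
opening: 0.48
grasp_force: 61.2
```

```bash
cat >> h.py <<'E'
def proj(c,p):
    E=c["extrinsics"];q=E[:3,:3].T@(np.array(p)-E[:3,3]);q=c["camera_matrix"]@q;return (q[:2]/q[2]).round(1)
E
python3 - <<'E'
from bench import readout, vision, ctrl
from h import *
o=readout.get_obs();x,y,z=o["eef_pos"];print(o["eef_pos"],o["opening"],o["wrist_force"])
S=vision.camera("side")
for b in (z-.0285,.012,.005):print(b,proj(S,(x,y,b)),proj(S,(.593,-.207,b)))
cv2.imwrite("pics/s6.png",cv2.resize(S["color"][150:240,310:430],(800,600),interpolation=2)[:,:,::-1])
E
```

```text
[ 0.5931737  -0.20708655  0.10753222] 0.4802906117508441 [-0.31203661 -0.11991386  0.01203967]
0.07903221573842822 [364.1 195.5] [364.1 195.5]
0.012 [363.1 215.6] [363.  215.6]
0.005 [362.9 217.6] [362.9 217.6]
```

View pics/s6.png

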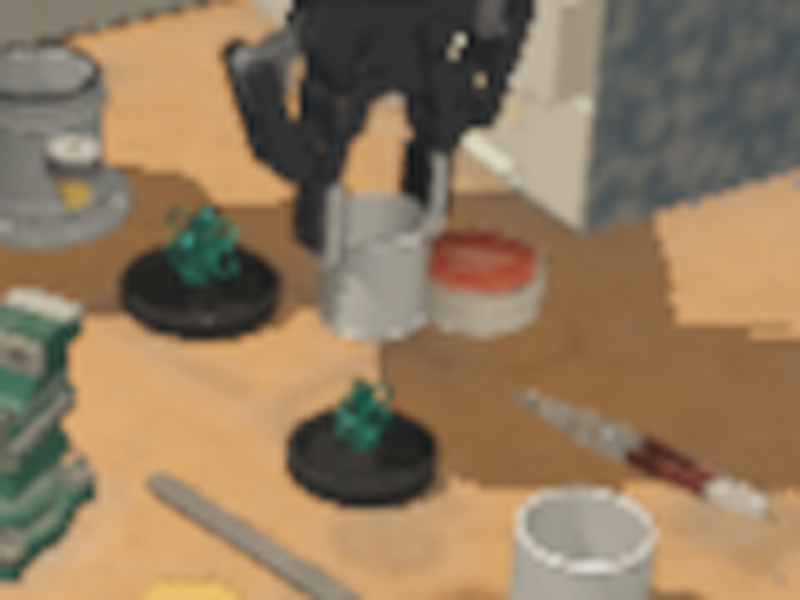

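Flask M hangs upright over base M. Its rim at crop (375,318) and the base at (363,448) show the same offset from projection. Lowering it.

Request:
play_rows:
  xyz:
    - [0,0,8]
    - [0,0,20]
    - [0,0,32]
    - [0,0,44]
    - [0,0,55]
    - [0,0,64]
    - [0,0,69]
    - [0,0,72]
    - [0,0,73.5]
    - [0,0,73.5]
  rot:
    - [0,0,0]
    - [0,0,0]
    - [0,0,0]
    - [0,0,0]
    - [0,0,0]
    - [0,0,0]
    - [0,0,0]
    - [0,0,0]
    - [0,0,0]
    - [0,0,0]
  grip: [0,0,0,0,0,0,0,0,0,0]

```text
time_s: 24.5
eef_pos: [0.5932, -0.2071, 0.0341]
eef_rot: [0.0, 0.707, 0.707, 0.0]
wrist_force: [-0.8, 0.6, 2.2]
opening: 0.481
grasp_force: 61.4
```

Request:
play_rows:
  xyz:
    - [0,0,1]
    - [0,0,1]
    - [0,0,1]
    - [0,0,1]
    - [0,0,1]
    - [0,0,-20]
    - [0,0,-60]
    - [0,0,-100]
    - [30,-16,-120]
    - [80,-44,-120]
  rot:
    - [0,0,0]
    - [0,0,0]
    - [0,0,0]
    - [0,0,0]
    - [0,0,0]
    - [0,0,0]
    - [0,0,0]
    - [0,0,0]
    - [0,0,0]
    - [0,0,0]
  grip: [0,0.5,0.8,0.9,0.9,0.9,0.9,1,1,1]

```text
time_s: 25.75
eef_pos: [0.551, -0.1282, 0.1578]
eef_rot: [0.004, 0.708, 0.706, 0.001]
wrist_force: [0.3, 1.3, -0.6]
opening: 0.999
grasp_force: 0.0
```

Request:
play_rows:
  xyz:
    - [45,-25,0]
    - [90,-50,0]
    - [120,-67,0]
    - [124,-68,0]
    - [124,-68,10]
    - [124,-68,20]
    - [124,-68,20]
    - [124,-68,20]
    - [124,-68,20]
    - [124,-68,20]
  rot:
    - [0,0,0]
    - [0,0,0]
    - [0,0,0]
    - [0,0,0]
    - [0,0,0]
    - [0,0,0]
    - [0,0,0]
    - [0,0,0]
    - [0,0,0]
    - [0,0,0]
  grip: [1,1,1,1,1,1,1,1,1,1]

```text
time_s: 27.0
eef_pos: [0.4811, -0.0031, 0.1337]
eef_rot: [0.0, 0.707, 0.707, 0.0]
wrist_force: [0.7, -0.1, 0.7]
opening: 0.999
grasp_force: 0.0
```

```bash
python3 - <<'E'
from bench import readout, vision, ctrl
from h import *
o=readout.get_obs();x,y,z=o["eef_pos"];print(o["eef_pos"],o["opening"],o["wrist_force"])
S=vision.camera("side");T=vision.camera("top")
print(proj(S,(.481,-.003,.058)),proj(T,(.481,-.003,.058)))
a=np.hstack([cv2.resize(S["color"][130:250,260:420],(400,300)),cv2.resize(T["color"][130:250,230:390],(400,300))])
cv2.imwrite("pics/s7.png",a[:,:,::-1])
E
```

```text
[ 0.48110996 -0.00306202  0.13367783] 0.999313175462307 [ 0.67884859 -0.05479572  0.73193598]
[295.7 180.1] [259.9 206.9]
```

View pics/s7.png

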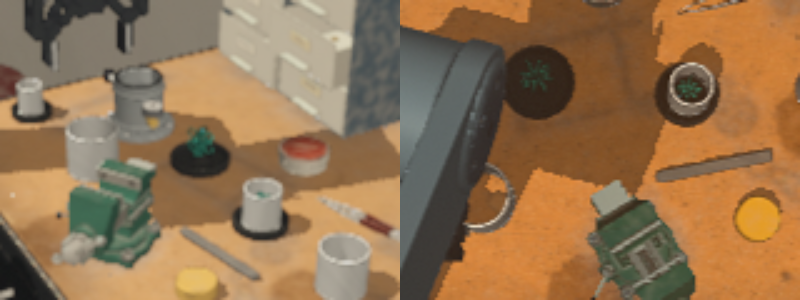

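M sits in its base, and the fingers straddle the XL flask.

Request:
play_rows:
  xyz:
    - [0,0,20]
    - [0,0,45]
    - [0,0,70]
    - [0,0,90]
    - [0,0,102]
    - [0,0,106]
    - [0,0,106]
    - [0,0,106]
    - [0,0,106]
    - [0,0,106]
  rot:
    - [0,0,0]
    - [0,0,0]
    - [0,0,0]
    - [0,0,0]
    - [0,0,0]
    - [0,0,0]
    - [0,0,0]
    - [0,0,0]
    - [0,0,0]
    - [0,0,0]
  grip: [1,1,1,1,1,1,1,1,0.7,0.5]

```text
time_s: 28.35
eef_pos: [0.4813, -0.003, 0.0287]
eef_rot: [0.0, 0.707, 0.707, 0.0]
wrist_force: [-4.9, 0.2, 10.1]
opening: 0.737
grasp_force: 63.2
```

Request:
play_rows:
  xyz:
    - [0,0,0]
    - [0,0,0]
    - [0,0,0]
    - [0,0,0]
    - [0,0,0]
    - [0,0,-10]
    - [0,0,-40]
    - [0,0,-80]
    - [0,0,-120]
    - [0,0,-130]
  rot:
    - [0,0,0]
    - [0,0,0]
    - [0,0,0]
    - [0,0,0]
    - [0,0,0]
    - [0,0,0]
    - [0,0,0]
    - [0,0,0]
    - [0,0,0]
    - [0,0,0]
  grip: [0.3,0,0,0,0,0,0,0,0,0]

```text
time_s: 29.6
eef_pos: [0.4826, -0.0033, 0.1602]
eef_rot: [0.002, 0.707, 0.707, 0.001]
wrist_force: [-1.1, -0.4, -3.6]
opening: 0.736
grasp_force: 66.9
```

Request:
play_rows:
  xyz:
    - [-30,1,0]
    - [-80,4,0]
    - [-135,7,0]
    - [-190,10,0]
    - [-245,13,0]
    - [-300,16,0]
    - [-355,19,0]
    - [-405,22,0]
    - [-430,23.5,0]
    - [-439,23.5,0]
  rot:
    - [0,0,0]
    - [0,0,0]
    - [0,0,0]
    - [0,0,0]
    - [0,0,0]
    - [0,0,0]
    - [0,0,0]
    - [0,0,0]
    - [0,0,0]
    - [0,0,0]
  grip: [0,0,0,0,0,0,0,0,0,0]

```text
time_s: 30.85
eef_pos: [0.5033, -0.4426, 0.1551]
eef_rot: [-0.002, 0.708, 0.706, 0.0]
wrist_force: [-0.3, 0.3, -2.7]
opening: 0.735
grasp_force: 66.8
```

Request:
play_rows:
  xyz:
    - [0,0,0]
    - [0,0,10]
    - [0,0,25]
    - [0,0,35]
    - [0,0,40]
    - [0,0,40]
    - [0,0,40]
    - [0,0,40]
    - [0,0,40]
    - [0,0,40]
  rot:
    - [0,0,0]
    - [0,0,0]
    - [0,0,0]
    - [0,0,0]
    - [0,0,0]
    - [0,0,0]
    - [0,0,0]
    - [0,0,0]
    - [0,0,0]
    - [0,0,0]
  grip: [0,0,0,0,0,0,0,0,0,0]

```text
time_s: 32.1
eef_pos: [0.5044, -0.442, 0.1177]
eef_rot: [0.0, 0.707, 0.707, -0.0]
wrist_force: [-0.2, 0.0, -2.4]
opening: 0.739
grasp_force: 66.8
```

```bash
python3 - <<'E'
from bench import readout, vision, ctrl
from h import *
o=readout.get_obs();x,y,z=o["eef_pos"];print(o["eef_pos"],o["eef_rot"],o["opening"],o["wrist_force"])
S=vision.camera("side")
for b in (z+.03,z-.028,.012):print(b,proj(S,(x,y,b)),proj(S,(.505,-.442,b)))
cv2.imwrite("pics/s8.png",cv2.resize(S["color"][200:305,320:460],(800,600),interpolation=2)[:,:,::-1])
E
```

```text
[ 0.50444109 -0.44202272  0.11766719] [ 1.35137201e-04  7.07133120e-01  7.07080429e-01 -8.75689286e-06] 0.7390810088933752 [-0.19129232  0.00739689 -2.37379623]
0.147667189508848 [390.5 227.3] [390.7 227.2]
0.08966718950884799 [388.5 248. ] [388.7 247.9]
0.012 [386.1 273.9] [386.3 273.8]
```

View pics/s8.png

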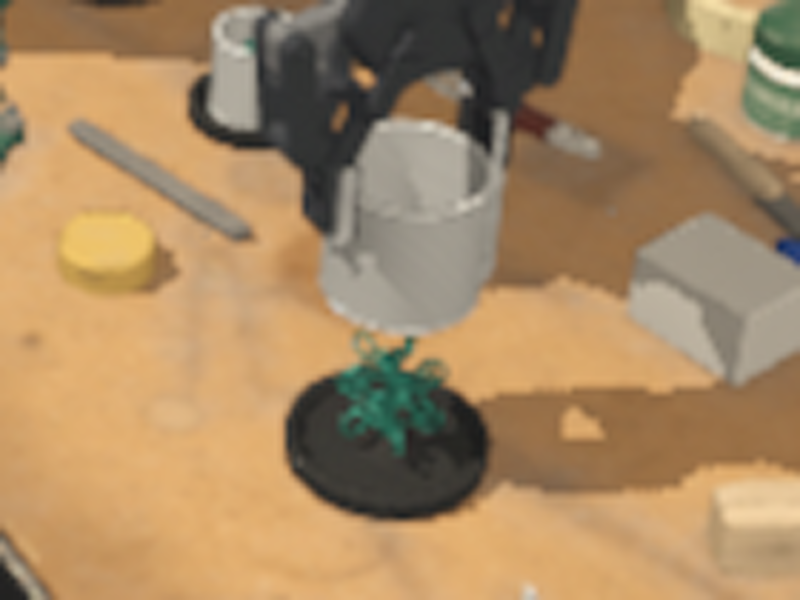

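The XL flask hangs over its base, slightly right of centre by about 1 px. I'll nudge it, lower to just above the lip and check there.

Request:
play_rows:
  xyz:
    - [1,-1.5,5]
    - [1,-1.5,15]
    - [1,-1.5,27]
    - [1,-1.5,39]
    - [1,-1.5,50]
    - [1,-1.5,60]
    - [1,-1.5,68]
    - [1,-1.5,72]
    - [1,-1.5,72]
    - [1,-1.5,72]
  rot:
    - [0,0,0]
    - [0,0,0]
    - [0,0,0]
    - [0,0,0]
    - [0,0,0]
    - [0,0,0]
    - [0,0,0]
    - [0,0,0]
    - [0,0,0]
    - [0,0,0]
  grip: [0,0,0,0,0,0,0,0,0,0]

```text
time_s: 33.4
eef_pos: [0.5032, -0.4412, 0.046]
eef_rot: [0.0, 0.707, 0.707, -0.0]
wrist_force: [0.6, -0.7, -3.1]
opening: 0.734
grasp_force: 66.8
```

```bash
python3 - <<'E'
from bench import readout, vision, ctrl
from h import *
o=readout.get_obs();x,y,z=o["eef_pos"];print(o["eef_pos"],o["eef_rot"],o["opening"],o["wrist_force"])
S=vision.camera("side")
cv2.imwrite("pics/s9.png",cv2.resize(S["color"][225:300,340:440],(800,600),interpolation=2)[:,:,::-1])
E
```

```text
[ 0.50318907 -0.44124818  0.04602465] [ 4.58195634e-04  7.07105840e-01  7.07107573e-01 -4.15921844e-05] 0.7336386404139046 [ 0.61251322 -0.68303442 -3.12091355]
```

View pics/s9.png

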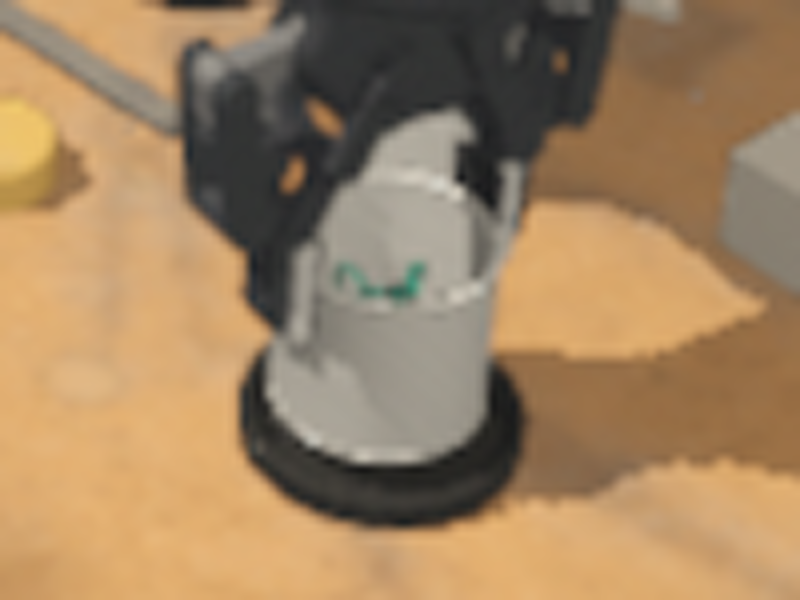

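The flask is at crop x=265–487 inside the base at 240–523. It is well centred, so I lower the rest.

Request:
play_rows:
  xyz:
    - [0,0.5,2]
    - [0,0.5,4]
    - [0,0.5,6]
    - [0,0.5,8]
    - [0,0.5,10]
    - [0,0.5,11.5]
    - [0,0.5,12.5]
    - [0,0.5,12.5]
    - [0,0.5,12.5]
    - [0,0.5,12.5]
  rot:
    - [0,0,0]
    - [0,0,0]
    - [0,0,0]
    - [0,0,0]
    - [0,0,0]
    - [0,0,0]
    - [0,0,0]
    - [0,0,0]
    - [0,0,0]
    - [0,0,0]
  grip: [0,0,0,0,0,0,0,0,0,0]

```text
time_s: 34.7
eef_pos: [0.5034, -0.441, 0.0339]
eef_rot: [-0.0, 0.707, 0.707, -0.0]
wrist_force: [-3.5, 4.0, 5.3]
opening: 0.734
grasp_force: 67.5
```

Request:
play_rows:
  xyz:
    - [0,0,0]
    - [0,0,0]
    - [0,0,0]
    - [0,0,0]
    - [0,0,-20]
    - [0,0,-60]
    - [0,0,-95]
    - [40,42,-95]
    - [80,84,-95]
    - [96,100.5,-95]
  rot:
    - [0,0,0]
    - [0,0,0]
    - [0,0,0]
    - [0,0,0]
    - [0,0,0]
    - [0,0,0]
    - [0,0,0]
    - [0,0,0]
    - [0,0,0]
    - [0,0,0]
  grip: [0.8,1,1,1,1,1,1,1,1,1]

```text
time_s: 35.95
eef_pos: [0.6063, -0.3427, 0.1299]
eef_rot: [0.001, 0.706, 0.708, 0.0]
wrist_force: [-0.3, -0.1, 0.1]
opening: 1.0
grasp_force: 0.0
```

Request:
play_rows:
  xyz:
    - [0,0,5]
    - [0,0,25]
    - [0,0,50]
    - [0,0,75]
    - [0,0,92]
    - [0,0,102]
    - [0,0,102]
    - [0,0,102]
    - [0,0,102]
    - [0,0,102]
  rot:
    - [0,0,0]
    - [0,0,0]
    - [0,0,0]
    - [0,0,0]
    - [0,0,0]
    - [0,0,0]
    - [0,0,0]
    - [0,0,0]
    - [0,0,0]
    - [0,0,0]
  grip: [1,1,1,1,1,1,1,1,0.7,0.5]

```text
time_s: 37.2
eef_pos: [0.6044, -0.3453, 0.0273]
eef_rot: [0.001, 0.707, 0.707, -0.0]
wrist_force: [-6.3, 3.8, 13.2]
opening: 0.615
grasp_force: 61.2
```

Request:
play_rows:
  xyz:
    - [0,0,0]
    - [0,0,0]
    - [0,0,0]
    - [0,0,0]
    - [0,0,0]
    - [0,0,0]
    - [0,0,0]
    - [0,0,0]
    - [0,0,0]
    - [0,0,0]
  rot:
    - [0,0,0]
    - [0,0,0]
    - [0,0,0]
    - [0,0,0]
    - [0,0,0]
    - [0,0,0]
    - [0,0,0]
    - [0,0,0]
    - [0,0,0]
    - [0,0,0]
  grip: [0.3,0,0,0,0,0,0,0,0,0]

```text
time_s: 38.45
eef_pos: [0.6047, -0.3455, 0.0275]
eef_rot: [0.001, 0.707, 0.707, 0.0]
wrist_force: [-0.8, -0.3, 6.0]
opening: 0.612
grasp_force: 63.3
```

Request:
play_rows:
  xyz:
    - [0,0,-10]
    - [0,0,-40]
    - [0,0,-80]
    - [0,0,-115]
    - [30,0,-125]
    - [80,0,-125]
    - [130,0,-125]
    - [180,-1,-125]
    - [230,-1.5,-125]
    - [270,-1.5,-125]
  rot:
    - [0,0,0]
    - [0,0,0]
    - [0,0,0]
    - [0,0,0]
    - [0,0,0]
    - [0,0,0]
    - [0,0,0]
    - [0,0,0]
    - [0,0,0]
    - [0,0,0]
  grip: [0,0,0,0,0,0,0,0,0,0]

```text
time_s: 39.7
eef_pos: [0.6018, -0.0727, 0.151]
eef_rot: [-0.0, 0.707, 0.707, -0.0]
wrist_force: [0.7, -0.9, -1.9]
opening: 0.613
grasp_force: 63.3
```

Request:
play_rows:
  xyz:
    - [14,0,0]
    - [20,0,0]
    - [20,0,10]
    - [20,0,25]
    - [20,0,38]
    - [20,0,45]
    - [20,0,45]
    - [20,0,45]
    - [20,0,45]
    - [20,0,45]
  rot:
    - [0,0,0]
    - [0,0,0]
    - [0,0,0]
    - [0,0,0]
    - [0,0,0]
    - [0,0,0]
    - [0,0,0]
    - [0,0,0]
    - [0,0,0]
    - [0,0,0]
  grip: [0,0,0,0,0,0,0,0,0,0]

```text
time_s: 40.95
eef_pos: [0.6027, -0.0549, 0.1065]
eef_rot: [0.0, 0.707, 0.707, 0.0]
wrist_force: [0.3, -0.5, -2.0]
opening: 0.609
grasp_force: 63.3
```

```bash
python3 - <<'E'
from bench import readout, vision, ctrl
from h import *
o=readout.get_obs();x,y,z=o["eef_pos"];print(o["eef_pos"],o["eef_rot"],o["opening"],o["wrist_force"])
S=vision.camera("side")
for b in (z+.025,z-.027,.012):print(b,proj(S,(x,y,b)))
cv2.imwrite("pics/s10.png",cv2.resize(S["color"][140:215,300:400],(800,600),interpolation=2)[:,:,::-1])
E
```

```text
[ 0.60270269 -0.05494997  0.10648095] [3.81764156e-04 7.07052953e-01 7.07160474e-01 2.00601112e-04] 0.6094190503167953 [ 0.31697339 -0.45701291 -2.04859758]
0.13148094669859023 [339.4 156.3]
0.07948094669859022 [339.1 171.7]
0.012 [338.7 190.8]
```

View pics/s10.png

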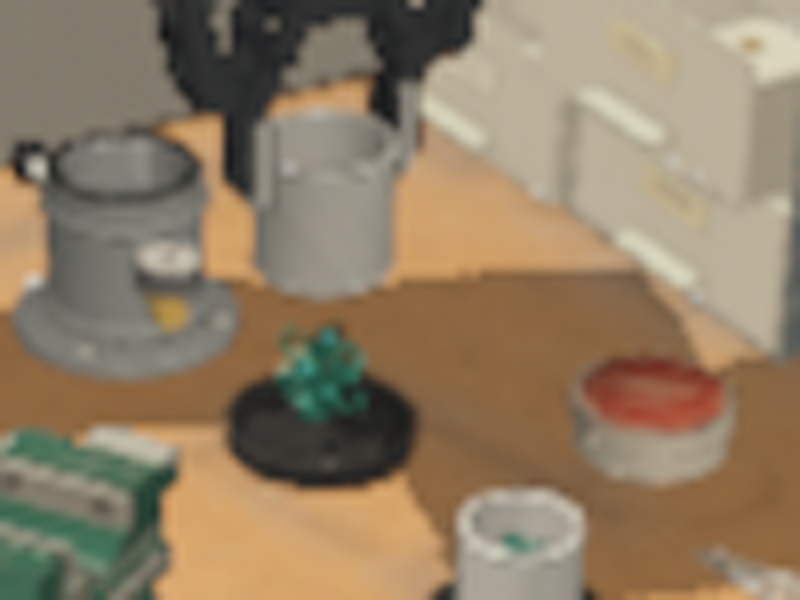

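Flask L is centred on its base (x=324 against 320 in the crop). I'll lower it.

Request:
play_rows:
  xyz:
    - [0,0,8]
    - [0,0,20]
    - [0,0,32]
    - [0,0,44]
    - [0,0,55]
    - [0,0,63]
    - [0,0,68]
    - [0,0,71]
    - [0,0,73.5]
    - [0,0,74]
  rot:
    - [0,0,0]
    - [0,0,0]
    - [0,0,0]
    - [0,0,0]
    - [0,0,0]
    - [0,0,0]
    - [0,0,0]
    - [0,0,0]
    - [0,0,0]
    - [0,0,0]
  grip: [0,0,0,0,0,0,0,0,0,0]

```text
time_s: 42.25
eef_pos: [0.6027, -0.055, 0.0325]
eef_rot: [0.0, 0.707, 0.707, 0.0]
wrist_force: [-1.3, 1.0, 1.2]
opening: 0.609
grasp_force: 63.6
```

Request:
play_rows:
  xyz:
    - [0,0,0]
    - [0,0,0]
    - [0,0,0]
    - [0,0,0]
    - [0,0,0]
    - [0,0,-10]
    - [0,0,-40]
    - [0,0,-80]
    - [0,0,-120]
    - [0,0,-150]
  rot:
    - [0,0,0]
    - [0,0,0]
    - [0,0,0]
    - [0,0,0]
    - [0,0,0]
    - [0,0,0]
    - [0,0,0]
    - [0,0,0]
    - [0,0,0]
    - [0,0,0]
  grip: [0,0.7,0.9,0.9,0.9,0.9,0.9,0.9,0.9,0.9]

```text
time_s: 43.5
eef_pos: [0.6031, -0.0551, 0.185]
eef_rot: [0.001, 0.707, 0.707, 0.001]
wrist_force: [0.0, 0.0, -0.2]
opening: 0.9
grasp_force: 0.0
```

Request:
play_rows:
  xyz:
    - [-60,-20,0]
    - [-120,-40,0]
    - [-180,-60,0]
    - [-240,-80,0]
    - [-300,-100,0]
    - [-360,-120,0]
    - [-420,-140,0]
    - [-480,-160,0]
    - [-520,-200,0]
    - [-520,-200,0]
  rot:
    - [0,0,0]
    - [0,0,0]
    - [0,0,0]
    - [0,0,0]
    - [0,0,0]
    - [0,0,0]
    - [0,0,0]
    - [0,0,0]
    - [0,0,0]
    - [0,0,0]
  grip: [0.9,0.9,0.9,0.9,0.9,0.9,0.9,0.9,0.9,0.9]

```text
time_s: 44.75
eef_pos: [0.3985, -0.5787, 0.1824]
eef_rot: [0.0, 0.709, 0.705, -0.001]
wrist_force: [1.2, 0.6, 0.2]
opening: 0.901
grasp_force: 0.0
```

```bash
python3 - <<'E'
from bench import readout, vision, ctrl
from h import *
o=readout.get_obs();print(o["eef_pos"],o["wrist_force"])
S=vision.camera("side");T=vision.camera("top")
W=world(T)
for n,(x,y),R,h in[("XL",(.5034,-.441),.0305,.063),("L",(.603,-.055),.0255,.057),("M",(.593,-.207),.0205,.051),("S",(.470,.162),.0155,.045)]:
    w=W.reshape(-1,3);k=(np.hypot(w[:,0]-x,w[:,1]-y)<.04)&(np.abs(w[:,2]-h-.003)<.007);p=w[k]
    print(n,len(p),circ(p[:,:2],R) if len(p)>5 else "",p[:,2].mean())
    ws=world(S).reshape(-1,3);k=(np.hypot(ws[:,0]-x,ws[:,1]-y)<.035);print("side top z",np.sort(ws[k,2])[-8:].round(3))
a=np.hstack([cv2.resize(S["color"][130:310,250:430],(400,400)),cv2.resize(T["color"][100:260,180:470],(400,221),interpolation=2)[:,:]if 0 else cv2.resize(T["color"][100:250,170:320],(400,400))])
cv2.imwrite("pics/s11.png",a[:,:,::-1])
E
```

```text
[ 0.39852127 -0.5787495   0.18236837] [1.19002075 0.57893618 0.22597028]
XL 129 (array([ 0.50293411, -0.44036668]), np.float64(0.001149495606952332)) 0.0633180112784549
side top z [0.062 0.062 0.062 0.062 0.063 0.063 0.063 0.064]
L 103 (array([ 0.60178204, -0.0546428 ]), np.float64(0.001110216623353607)) 0.057290249859676984
side top z [0.056 0.056 0.057 0.057 0.057 0.057 0.058 0.058]
M 79 (array([ 0.59279326, -0.20780385]), np.float64(0.0010662986090569373)) 0.05164216379898549
side top z [0.05  0.05  0.051 0.051 0.051 0.051 0.051 0.052]
S 67 (array([0.46940333, 0.16402122]), np.float64(0.0010499021294540372)) 0.0449142319112414
side top z [0.044 0.044 0.044 0.044 0.045 0.045 0.045 0.045]
```

View pics/s11.png

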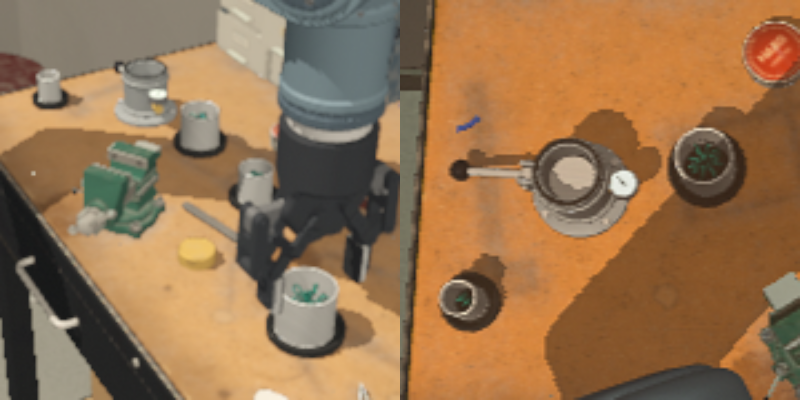

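All four rims are at the expected seated heights (0.063, 0.057, 0.051 and 0.045), and each flask is upright and centred inside its lip. The arm is clear of everything, so I'm handing in.

```bash
python3 -c "
from bench import ctrl
print(ctrl.hand_in())"
```

```text
the job is handed in; nothing more can be done
None
```

All four flasks are standing upright and fully down on their own sprue bases, with the well's lever pressed fully down; I handed the job in at about 45 s, and the hand-in returned no verdict.

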